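# Fit the ejector cap with self-closing tweezers

## Robot

A 6-joint arm with a two-finger parallel gripper is mounted at the origin on the work surface. World frame = base frame: x ahead of the robot, y to its left, z up, the work surface at z = 0. Lengths are in m, angles in rad, forces in N, time in s.
With the tool pointing down it reaches from about 0.35 to 0.975 m from the base axis. Payload 4.9 kg.
Tool frame: the origin (TCP) lies on the centre line of the jaws, within the pads' length; the fingertips stand 14 mm ahead of it and the grasp point (between the pads) lies 5 mm behind it; x points along the fingers, z is the direction in which the jaws open and shut, and the axes are right-handed (so a half turn about x gives the same grasp; the last joint's range is limited). The gripper opens to 85 mm and grips with 20 to 120 N. Pads are 22 mm wide; open, the fingers measure 114 mm over their backs; the gripper's body (76 mm by 85 mm) begins 54 mm behind the grasp point. The pads swing forward as they close: fully open they stand 13 mm farther back than shut.
Start: joints at [1.074, 0.053, 1.613, -0, 1.476, -0.119], TCP at [0.231, 0.581, 0.245] pointing down, gripper open.
Joint ranges: [-3.01, 3.01], [-1.01, 2.22], [0.06, 2.58], [-1.02, 4.17], [0.09, 2.62], [-3.14, 3.14]. Speed limits (rad/s): [2.57, 2.57, 3.14, 3.14, 3.14, 3.14].

## Interface

Orientations are given as a rotation vector (axis times angle).
In Python, from station import ctrl gives the robot as it stands.
- The arm moves only by the tool move_arm, never from a script. Its argument "increments" is a list that holds one entry, the list of rows, each a list of 4 numbers: the shift along the tool's x, y, z in units of 25 cm (1.0 is 25 cm), then the turn about the tool's x in units of 90 degrees (1.0 is 90 degrees). A call has 1 to 20 rows; each row shifts and turns the commanded pose from where the row before left it, along the tool's axes as they then stand; what a row does not reach is not made up. A row lasts 1/12 s, in which the tool goes at most 41.7 mm and 7.16 degrees, less where a joint would pass 70% of its speed; a pose out of reach is approached as far as the arm can. A call with a number of a shift or a turn outside -1 to 1 is refused whole. A call with a gripper value outside its range is refused whole. "gripper" is the closure, from 0 (fully open) to 1 (shut), set as the call begins (left out, the last holds). The fingers move at their own pace and stop on an object; "squeeze" is the grip in N (left out, the last holds). Time passes only in rows, so rows that do not move let the fingers close. It gives the time, the measured TCP pose, the force and the opening at its end, in the units of the state.
- ctrl.get_obs(): the state, without advancing time (a new reading comes with each control period).
- ctrl.get_image(name): name is "scene" or "top" or "wrist"; returns a dict with "pixels" (384x512x3 uint8, red, green, blue), "depth" (384x512 float32, m along the optical axis (not along the pixel's ray), 0 where there is no reading), "K" (3x3 intrinsics, pixels), "extrinsics" (4x4, takes a point from camera to world coordinates); the wrist camera has in their place "tool_from_camera" (4x4, takes a point from camera to tool coordinates, whose origin is the TCP and whose axes are the tool frame's). Camera axes: x right, y up, looking along -z (the intrinsics and any distortion apply to the point x, -y, -z); pixel columns grow to the right and rows downward; lengths in m; the calibration is good to about 2 mm. A picture is of the moment at which its call begins: read the wrist's pose just before it.
- ctrl.finish_job(): hands the job in, once; it reports no verdict.
Trained networks look in the newest picture that a camera, given by its name, has taken for a name from the list of things; names that differ only in an ending like _2 or _b are one class to them, and where a whole thing is asked for, a point or a joint stands for the part that bears it (a point fixed in the world has none). Each returns a list of dicts, best first, with "score" (0 to 1); they miss things now and then, are a little off and sometimes report something else, mostly with a low value. They report only what shows in the picture. A call takes as long as a camera call. They do not tell look-alikes from the thing itself.
- ctrl.trace(camera, target): "region" (384x512 bool, what is visible of it) and "pixel" ([row, column] in pixels, amid what is visible of it).
The state is a dict: "t": time; "q": joint angles; "dq": joint speeds; "effort": joint torques, N m; "tool_pos": TCP position; "tool_rot": TCP orientation; "contact_force": force on the tool from outside, world axes, zero at the start; "wrist_torque": the same for the moment, N m; "opening": finger opening in m.
Only numpy, scipy, OpenCV 4.12 (cv2) and the standard library are available. Lean on these libraries where they do the work, as an engineer would, in place of code of your own. Each camera call takes 0.05 s, during which the arm holds its last target. There are 200 camera calls.

## Task

Using the self-closing tweezers from the stand, and never the gripper's own fingers, take the mushroom-shaped ejector cap out of the tray and press it gently onto the nose of the ejector head until it is fully home, with the rubber sealing ring pushed right down onto the shoulder beneath it. Then open the tweezers, leave the cap there and hang them back in their stand. Set the tips down softly, press on the nose with no more than about 8 N, and leave the other two parts in the tray and the bottle alone.

Things in the scene. Friction and masses are not known exactly. Their poses are not given: they have to be found in the camera images.
- tweezer_grip (a point): Midpoint between the two black grips of the tweezers, to be squeezed here. Steel self-closing (reverse, cross-lock, parallel action) tweezers, 132 mm long, 155 g, hung upright in the stand, tips down. z up along the tool, x the squeeze direction. The grips measure 54 mm over their outer x faces when let go, 16 mm in y, and reach 12 mm above and below this point; nothing stands above them.
- tweezer_box (a point): Centre of the tweezers' guide box, 45 mm below tweezer_grip, same axes. The box is 32 x 22 x 16 mm (x, y, z); a square lug, 9 x 9 mm, sticks out 16 mm from each y side and rests in the stand.
- tweezer_tips (a point): On the tweezers' axis, level with the undersides of the tips, 120 mm below tweezer_grip, same axes. The tips are 5 mm high, with serrated shallow V jaws that centre a round neck on the axis. 23.5 mm above this point each jaw has a ledge that comes over the cap's head as the jaws close on the neck, and bears on the head when the cap is pressed down. Opened, the jaws reach 26 mm out along x on either side and 7 mm along y.
- tw_handle_a (a joint): How far each grip is squeezed in (both move alike): -0.007 m let go (54 mm over the grips), 0.007 m at a solid stop (26 mm). Squeezing OPENS the jaws, mm for mm; a spring pushes back: each grip 17 N at 54 mm, 21 N at 40 mm, 25 N at 26 mm. At the stop the jaws take in 27 mm or more (the cap's head is 24); at 0 (40 mm) they just touch the cap's 18 mm neck.
- tw_jaw_a (a joint): Springing of each jaw's blade, 0 to 0.0065 m, 3 N of clamp on the neck per mm. With the neck between the jaws, letting the grips out past 40 mm clamps it: at 43 to 45 mm over the grips each jaw clamps with 4.5 to 7.5 N while each grip still presses 12 to 16 N on the fingers, so the tweezers stay held; at 51 mm they clamp with 17 N and the grips come free of the fingers.
- stand: Fixed tool stand: 110 x 90 x 12 mm base, origin under its centre, two aluminium prongs 18.5 mm either side of the centre along its y, each with an open-topped fork.
- stand_seat (a point): Where the centre of the guide box (tweezer_box) lies when the tweezers hang in the stand: 94.5 mm above the base's underside. Axes as the hanging tweezers' (x squeeze direction, z up). The forks are 11 mm wide and 12 mm deep for the 9 mm lugs and flare at the top, to 110 mm height; 28 mm are clear between the prongs for the blades. Lift the tweezers straight up out of it, set them straight down into it.
- cap_center (a point): Half-way up the ejector cap, on its axis (z up): bright steel, 26 mm high, 35 to 60 g, a mushroom: plain neck 18 mm across and 16 mm high with a 14 mm bore from below, 16 mm deep; broad flat head 24 mm across, 10 mm high. The only part in the tray broader above than at its foot. It sits 3 mm deep in its recess, so 13 mm of neck and the head stand above the deck.
- tray: Fixed aluminium parts tray, 75 x 190 x 25 mm, origin under its centre, flat deck 25 mm above it. Three round recesses, 20 mm across and 3 mm deep, 55 mm apart along its y; which part stands in which changes.
- needle_holder_center (a point): Half-way up the needle holder, a slim stepped steel pin 40 mm high, 18 mm foot, standing in the tray. Leave it alone.
- drum_center (a point): Half-way up a low plain steel drum, 18 mm across and 14 mm high, standing in the tray. Leave it alone.
- ejector: Fixed ejector head of the die bonder: square base about 110 x 100 mm, origin under its centre; from its middle a round column rises on a screw lift that holds firmly but may have been left anywhere within 12 mm, so the height of all above it differs and is not measured: find it by feel.
- ejector_axis (a point): Point on the column's upright axis (z up), 42 mm above the base's underside, where the column leaves its dark collar. The flat shoulder on top of the column, 28 mm across, lies 12 to 24 mm above this point; from the shoulder a nose rises 17 mm, 12 mm across, its topmost 4 mm a cone down to 6 mm. The cap's bore goes over it. Fully home, the cap stands on the pressed-down ring, its foot 3 mm above the shoulder.
- seal_ring (a joint): Black rubber sealing ring, 19 mm across and 3 mm thick, gripping the nose so that it slides down stiffly (about 3 N) and stays; the rubber gives 1 mm per 8 N. 0 m: as found, its underside 6 mm above the shoulder; 0.006 m: pressed right down on the shoulder. The cap's foot pushes it down. Take the load off by lifting 4 to 5 mm before opening the jaws: the ring stays down, the cap slides back on it.
- bottle: Small white bottle, 36 mm across and 75 mm high, loose on the bench, origin under its centre. Leave it alone.
Mind the look-alikes: they are no part of the job. Several things look just like the tray: the one meant starts nearest to the robot's base.

How it is judged:
On the way:
1. the tweezers hold the cap, lifted clear of the tray (z of cap_center in the frame of tray above 0.06 m and contact force between tweezers and cap above 1 N), for 0.2 s.
At the end, for the whole second after the job is handed in: The cap is on the nose, upright, centred within 2 mm and resting on the ring, the ring pushed down to within 0.5 mm of its full travel; the tweezers hang upright in the stand, within 10 mm of their seat; all at rest (value of joint seal_ring above 0.0055 m and horizontal distance between cap_center and ejector_axis below 0.002 m and z of cap_center in the frame of ejector below 0.083 m and contact force between cap and ejector above 0.1 N and angle between cap_center's own z axis and vertical below 0.06 rad and distance between tweezer_box and stand_seat below 0.01 m and angle between tweezer_box's own z axis and vertical below 0.2 rad and linear speed of each of cap, tweezers below 0.02 m/s); the robot touches nothing.
It fails at once if the fingers touch the cap (contact force between cap and the fingers above 0.5 N).
It fails at once if the nose or its ring is pressed with more than 12 N (contact force between any of cap, tweezers and ejector above 12 N).
It fails at once if the tips press on the tray with more than 30 N (contact force between tweezers and tray above 30 N).
It fails at once if the cap is pressed into the tray with more than 30 N (contact force between cap and tray above 30 N).
It fails at once if another part in the tray or the bottle is moved by more than 10 mm (distance of any of needle_holder_center, drum_center, bottle from where it was at the start of the episode above 0.01 m).
It also fails if it takes over 61 s, if anything falls off the work surface, if the arm or the gripper's body presses on something with over 40 N, if the wrist force passes 120 N, or if a joint passes its speed limit or range.

## Working session

There is one attempt and no reset: what is moved stays moved. The work goes in short steps, Python scripts to look and compute and a tool call to move; the robot and the scene stay as the last step left them, time stands still between calls to the robot, and variables do not carry over. Pictures are saved under pics/ and viewed, about 8 in all and at most 12, crops included, and the job is handed in when it is done.

Besides the shell and the picture viewer there is one more tool, called after "Emit:" by a JSON object that holds its "fn" and its "kwargs", one argument or row to a line. move_arm: Moves the arm, as the interface text tells. Shifts and turns lie within -1 to 1; 1 stands for 25 cm of shift or 90 degrees of turn. Its arguments: {"type":"object","properties":{"increments":{"type":"array","items":{"type":"array","items":{"type":"array","items":{"type":"number","minimum":-1,"maximum":1}}}},"gripper":{"type":"number"},"squeeze":{"type":"number"}},"required":["increments"]}

```bash
mkdir -p pics; ls; cat > h.py <<'E'
import numpy as np, cv2
from scipy.spatial.transform import Rotation as R
from station import ctrl
def T_tool():
    o=ctrl.get_obs(); T=np.eye(4); T[:3,:3]=R.from_rotvec(o["tool_rot"]).as_matrix(); T[:3,3]=o["tool_pos"]; return T
def grab(n):
    T=T_tool(); im=ctrl.get_image(n)
    im["E"]=im["extrinsics"] if n!="wrist" else T@im["tool_from_camera"]
    return im
def cloud(im):
    d=im["depth"]; K=im["K"]; v,u=np.mgrid[:d.shape[0],:d.shape[1]]
    P=np.stack([(u-K[0,2])/K[0,0]*d,-(v-K[1,2])/K[1,1]*d,-d],-1)
    return P@im["E"][:3,:3].T+im["E"][:3,3]
def save(im,f): cv2.imwrite("pics/"+f,im["pixels"][...,::-1])
E
python3 - <<'E'
from h import *
np.set_printoptions(precision=4,suppress=True)
print(ctrl.get_obs())
ims={}
for n in ["scene","top"]:
    im=grab(n); C=cloud(im); ims[n]=im
    print(n,im["K"].tolist(),im["E"].tolist(),[k for k in im])
    for t in ["tweezer_grip","stand","cap_center","tray","ejector","needle_holder_center","drum_center","bottle"]:
        for r in ctrl.trace(n,t)[:3]:
            m=r["region"]&(im["depth"]>0); p=C[m]
            if len(p): print(t,round(r["score"],2),r["pixel"],m.sum(),p.min(0),p.max(0),np.median(p,0))
cv2.imwrite("pics/a.png",np.vstack([cv2.resize(ims[n]["pixels"],(400,300)) for n in ims])[...,::-1])
E
```

```text
pics
{'t': 0.0, 'q': array([ 1.074 ,  0.0534,  1.6143,  0.    ,  1.476 , -0.119 ]), 'dq': array([ 0.0008, -0.0008, -0.0013,  0.0011, -0.0002,  0.0008]), 'effort': array([ -0.0006, -39.3695, -37.0169,  -0.0002,   0.0072,  -0.    ]), 'tool_pos': array([0.2303, 0.5804, 0.2441]), 'tool_rot': array([-0.9276,  1.3665,  0.926 ]), 'contact_force': array([-0.0779,  0.612 , -0.7164]), 'wrist_torque': array([-0.0516,  0.0303, -0.0513]), 'opening': 0.08539086378789236}
scene [[402.00809606823015, 0.0, 252.60602667868133], [0.0, 402.00809606823015, 189.8429370791717], [0.0, 0.0, 1.0]] [[-0.5844411347633858, -0.5133376126143061, 0.6284210813395191, 1.2029774020828297], [0.8114319962999054, -0.36726632113748603, 0.45463563953883723, 0.47079688065464514], [-0.0025836751414388295, 0.7756287416242269, 0.6311841092654202, 0.7042043007659373], [0.0, 0.0, 0.0, 1.0]] ['pixels', 'depth', 'K', 'extrinsics', 'E']
tweezer_grip 0.64 [203.3, 360.4] 365 [0.3644 0.218  0.0046] [0.5237 0.2952 0.1552] [0.4982 0.2704 0.105 ]
stand 0.85 [232.1, 356.4] 1563 [ 0.3372  0.1993 -0.0024] [0.5551 0.3332 0.1131] [0.5121 0.27
[... 1554 characters left out ...]
8052 -0.2502  0.0351] [ 0.7526 -0.3462  0.0247]
tray 0.7 [210.9, 274.5] 1979 [ 0.5205 -0.1333  0.0028] [0.6195 0.0605 0.0504] [ 0.5689 -0.0364  0.0251]
tray 0.69 [158.1, 194.5] 2265 [ 0.6502  0.0718 -0.0066] [0.7591 0.276  0.0323] [0.6981 0.1714 0.0246]
ejector 0.62 [248.3, 373.6] 1790 [ 0.4163 -0.3678 -0.0042] [ 0.5482 -0.2343  0.0815] [ 0.4794 -0.2909  0.0276]
ejector 0.53 [238.1, 155.4] 1289 [ 0.434   0.2031 -0.0046] [0.5496 0.3313 0.1337] [0.4856 0.2546 0.0123]
needle_holder_center 0.37 [213.4, 290.8] 20 [ 0.5572 -0.0935  0.0274] [ 0.5646 -0.0848  0.0641] [ 0.5597 -0.0874  0.0578]
bottle 0.67 [163.6, 331.5] 196 [ 0.6833 -0.1968  0.0021] [ 0.7177 -0.1617  0.079 ] [ 0.6951 -0.1742  0.0499]
```

View pics/a.png

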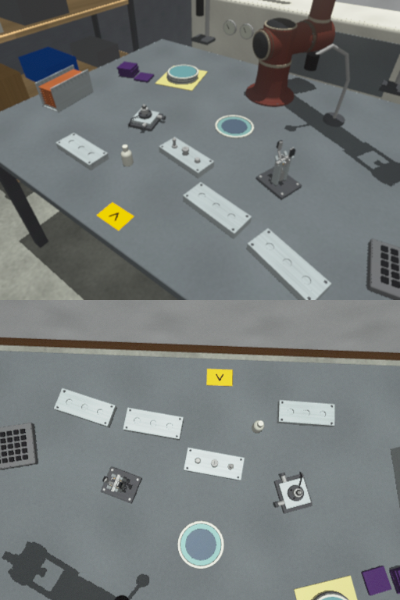

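```bash
python3 - <<'E'
from h import *
np.set_printoptions(precision=4,suppress=True)
T=T_tool(); print(T); im=ctrl.get_image("wrist"); print(im["tool_from_camera"],im["K"])
for n in ["top","scene"]:
    im=grab(n); C=cloud(im)
    # stand base orientation, tweezers, tray orientation, ejector orientation
    for name,t,zlo,zhi,box in [("stand","stand",.008,.018,(.42,.57,.19,.35)),("tray","tray",.02,.03,(.5,.64,-.15,.08)),("ejb","ejector",.02,.035,(.39,.57,-.39,-.21)),("prongs","",.095,.118,(.42,.57,.19,.35)),("grips","",.125,.17,(.42,.57,.19,.35)),("ejtop","",.052,.10,(.39,.57,-.39,-.21)),("cap","",.045,.07,(.54,.6,-.07,0)),("ndl","",.045,.08,(.53,.6,-.12,-.07)),("drum","",.032,.05,(.55,.62,0,.05))]:
        x,y,z=C[...,0],C[...,1],C[...,2]
        m=(z>zlo)&(z<zhi)&(x>box[0])&(x<box[1])&(y>box[2])&(y<box[3])
        p=C[m]
        if len(p)>4:
            r=cv2.minAreaRect(p[:,:2].astype(np.float32)*1000); print(n,name,len(p),r,p.mean(0),np.percentile(p[:,2],[5,50,95]))
E
```

```text
[[ 0.     -0.9295  0.3689  0.2306]
 [ 0.      0.3689  0.9295  0.5809]
 [-1.     -0.      0.      0.2453]
 [ 0.      0.      0.      1.    ]]
[[-0.0002  0.2918 -0.9565 -0.1296]
 [ 0.0008  0.9565  0.2918  0.0743]
 [ 1.     -0.0007 -0.0005 -0.0012]
 [ 0.      0.      0.      1.    ]] [[338.2169   0.     252.4195]
 [  0.     338.2169 189.0485]
 [  0.       0.       1.    ]]
top stand 1080 ((493.2460632324219, 267.6686096191406), (110.07720947265625, 89.76191711425781), 71.1390151977539) [0.4912 0.2615 0.012 ] [0.0089 0.0118 0.0154]
top tray 1955 ((570.946533203125, -35.94189453125), (189.8993377685547, 75.5562515258789), 81.51597595214844) [ 0.5703 -0.0361  0.0251] [0.0217 0.0251 0.0286]
top ejb 924 ((488.700927734375, -295.72589111328125), (118.88971710205078, 116.10246276855469), 87.21822357177734) [ 0.483 -0.292  0.028] [0.0238 0.028  0.0318]
top prongs 234 ((493.32403564453125, 267.6922607421875), (34.49038314819336, 52.56821060180664), 72.58557891845703) [0.4938 0.2692 0.1032] [0.0967 0.1015 0.1129]
top grips 90 ((493.30572509765625, 266.49755859375), (54.91295623779297, 15.56121063
[... 1491 characters left out ...]
0.4981 0.2676 0.1426] [0.1288 0.1434 0.1535]
scene ejtop 80 ((485.5390319824219, -300.8575134277344), (26.857587814331055, 25.939956665039062), 88.38713836669922) [ 0.4886 -0.2973  0.0648] [0.0536 0.0639 0.0785]
scene cap 49 ((573.1265869140625, -34.62154769897461), (25.024051666259766, 20.714981079101562), 36.496360778808594) [ 0.5736 -0.0348  0.0483] [0.046  0.0483 0.0504]
scene ndl 29 ((565.83544921875, -89.51295471191406), (9.874889373779297, 11.232695579528809), 45.119850158691406) [ 0.5665 -0.0882  0.0559] [0.0461 0.058  0.0633]
scene drum 30 ((582.89599609375, 20.236797332763672), (13.909454345703125, 14.617042541503906), 67.4653549194336) [0.5833 0.0203 0.0362] [0.0325 0.0365 0.0386]
```

Emit:
{"fn": "move_arm", "kwargs": {
  "increments": [
    [[0, -0.09, -0.048, 0], [0, -0.09, -0.048, 0], [0, -0.09, -0.048, 0], [0, -0.09, -0.048, 0], [0, -0.09, -0.048, 0], [0, -0.09, -0.048, 0], [0, -0.09, -0.048, 0], [0, -0.09, -0.048, 0], [0, -0.09, -0.048, 0], [0, -0.09, -0.048, 0], [0, -0.09, -0.048, 0], [0, -0.09, -0.048, 0], [0, -0.09, -0.048, 0], [0, -0.09, -0.048, 0], [0, -0.09, -0.048, 0], [0, -0.09, -0.048, 0], [0, 0, 0, -0.033], [0, 0, 0, 0]]
  ],
  "gripper": 0
}}

```text
t: 2.55
tool_pos: [0.4951, 0.2686, 0.2453]
tool_rot: [-0.965, 1.347, 0.965]
contact_force: [-0.7, 0.4, -0.4]
opening: 0.0854
```

```bash
cat > w.py <<'E'
from h import *
np.set_printoptions(precision=4,suppress=True)
T=T_tool(); print(T); im=grab("wrist"); C=cloud(im); save(im,"w1.png")
x,y,z=C[...,0],C[...,1],C[...,2]
for name,zlo,zhi in [("base",.006,.016),("prongs",.104,.114),("grips",.145,.16),("box",.098,.104)]:
    m=(z>zlo)&(z<zhi)&(x>.42)&(x<.57)&(y>.19)&(y<.35); p=C[m]
    if len(p)>4: print(name,len(p),cv2.minAreaRect(p[:,:2].astype(np.float32)*1000),np.percentile(p[:,2],[5,50,95]))
for t in ["tweezer_grip","tweezer_box"]:
    for r in ctrl.trace("wrist",t)[:2]:
        p=C[r["region"]&(im["depth"]>0)]; print(t,r["score"],r["pixel"],p.min(0),p.max(0))
E
python3 w.py
```

```text
[[-0.0001 -0.9469  0.3216  0.4951]
 [ 0.0001  0.3216  0.9469  0.2686]
 [-1.      0.0001  0.      0.2453]
 [ 0.      0.      0.      1.    ]]
base 5441 ((494.5536804199219, 266.7229919433594), (110.16705322265625, 89.47537231445312), 71.2096939086914) [0.0117 0.0131 0.0145]
prongs 842 ((494.7738037109375, 266.3631896972656), (33.527740478515625, 46.670372009277344), 71.21924591064453) [0.1043 0.1091 0.113 ]
grips 684 ((494.0730285644531, 265.8335876464844), (55.1630859375, 16.02113151550293), 71.17594909667969) [0.1469 0.1522 0.1549]
box 1125 ((494.38714599609375, 265.6394348144531), (31.64116859436035, 53.64319610595703), 71.78040313720703) [0.099  0.1007 0.1036]
tweezer_grip 0.83 [184.1, 250.4] [0.4677 0.2206 0.0005] [0.5604 0.2943 0.1563]
tweezer_box 0.63 [184.4, 246.9] [0.4679 0.2161 0.0013] [0.5604 0.2942 0.1563]
```

Emit:
{"fn": "move_arm", "kwargs": {
  "increments": [
    [[0.05, 0, -0.0096, 0], [0.05, 0, 0, 0], [0.05, 0, 0, 0], [0.05, 0, 0, 0], [0.05, 0, 0, 0], [0.05, 0, 0, 0], [0.05, 0, 0, 0], [0.05, 0, 0, 0], [0.045, 0, 0, 0], [0, 0, 0, 0]]
  ],
  "gripper": 0
}}

```text
t: 3.53
tool_pos: [0.4918, 0.2667, 0.1305]
tool_rot: [-0.965, 1.351, 0.968]
contact_force: [-0.4, -0.4, 0.5]
opening: 0.0854
```

Emit:
{"fn": "move_arm", "kwargs": {
  "increments": [
    [[0, 0, 0, 0], [0, 0, 0, 0], [0, 0, 0, 0], [0, 0, 0, 0], [0, 0, 0, 0], [0, 0, 0, 0], [0, 0, 0, 0], [0, 0, 0, 0]]
  ],
  "gripper": 0.45,
  "squeeze": 50
}}

```text
t: 4.2
tool_pos: [0.4946, 0.2677, 0.1365]
tool_rot: [-0.966, 1.343, 0.965]
contact_force: [-1.7, -1.0, 5.4]
opening: 0.047
```

```bash
sed -i 's/w1.png/w2.png/' w.py; python3 w.py
```

```text
[[ 0.0029 -0.9474  0.3201  0.4946]
 [ 0.0009  0.3201  0.9474  0.2677]
 [-1.     -0.0025  0.0017  0.1365]
 [ 0.      0.      0.      1.    ]]
base 11356 ((494.30340576171875, 266.79840087890625), (110.41255187988281, 89.68925476074219), 71.0363998413086) [0.0118 0.0131 0.0144]
prongs 2138 ((494.6961669921875, 266.66937255859375), (34.06159210205078, 47.48749542236328), 71.21329498291016) [0.1043 0.1093 0.1129]
grips 3819 ((494.13720703125, 266.7422790527344), (74.62720489501953, 23.59465980529785), 71.62715911865234) [0.1462 0.1524 0.1584]
box 2620 ((494.6865539550781, 266.2335205078125), (31.76742172241211, 54.53329849243164), 71.92485046386719) [0.099  0.1007 0.1037]
tweezer_grip 0.78 [249.5, 252.5] [ 0.468   0.1893 -0.    ] [0.6139 0.2914 0.156 ]
tweezer_box 0.58 [250.3, 251.5] [ 0.468   0.1986 -0.    ] [0.6139 0.2913 0.156 ]
```

View pics/w2.png

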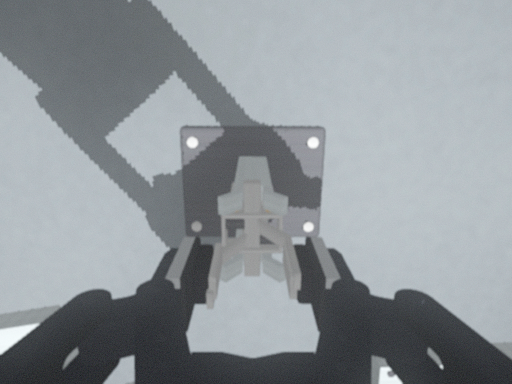

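Emit:
{"fn": "move_arm", "kwargs": {
  "increments": [
    [[-0.02, 0, 0, 0], [-0.03, 0, 0, 0], [-0.04, 0, 0, 0], [-0.05, 0, 0, 0], [-0.06, 0, 0, 0], [-0.06, 0, 0, 0], [-0.06, 0, 0, 0], [-0.06, 0, 0, 0], [-0.04, 0, 0, 0], [-0.02, 0, 0, 0]]
  ]
}}

```text
t: 5.18
tool_pos: [0.4944, 0.2677, 0.2471]
tool_rot: [-0.966, 1.342, 0.964]
contact_force: [-0.6, 0.4, -1.0]
opening: 0.0471
```

Emit:
{"fn": "move_arm", "kwargs": {
  "increments": [
    [[0, -0.021, -0.033, 0], [0, -0.0425, -0.0657, 0], [0, -0.0425, -0.0657, 0], [0, -0.0425, -0.0657, 0], [0, -0.0425, -0.0657, 0], [0, -0.0425, -0.0657, 0], [0, -0.0425, -0.0657, 0], [0, -0.0425, -0.0657, 0], [0, -0.0425, -0.0657, 0], [0, -0.0425, -0.0657, 0], [0, -0.0425, -0.0657, 0], [0, -0.0425, -0.0657, 0], [0, -0.0425, -0.0657, 0], [0, -0.0425, -0.0657, 0], [0, -0.0425, -0.0657, 0], [0, -0.0425, -0.0657, 0], [0, -0.021, -0.033, 0], [0, 0, 0, 0], [0, 0, 0, 0], [0, 0, 0, 0]]
  ]
}}

```text
t: 6.85
tool_pos: [0.5699, -0.0354, 0.2436]
tool_rot: [-0.965, 1.346, 0.967]
contact_force: [0.1, 0.3, -1.9]
opening: 0.0474
```

```bash
cat > w3.py <<'E'
from h import *
import sys
np.set_printoptions(precision=4,suppress=True)
T=T_tool(); print(T); im=grab("wrist"); C=cloud(im); save(im,sys.argv[1]); np.save("C.npy",C)
Ct=(C-T[:3,3])@T[:3,:3]
x,y,z=C[...,0],C[...,1],C[...,2]
for t in ["cap_center","tweezer_tips","tweezer_box","needle_holder_center","ejector"]:
    for r in ctrl.trace("wrist",t)[:2]:
        m=r["region"]&(im["depth"]>0); p=C[m]
        if len(p): print(t,round(r["score"],2),r["pixel"],m.sum(),"w",p.min(0),p.max(0),"tool",Ct[m].min(0),Ct[m].max(0))
print(ctrl.get_obs()["contact_force"],ctrl.get_obs()["opening"])
E
python3 w3.py w3.png
```

```text
[[-0.001  -0.9475  0.3198  0.5699]
 [ 0.0007  0.3198  0.9475 -0.0354]
 [-1.      0.0011  0.0003  0.2436]
 [ 0.      0.      0.      1.    ]]
cap_center 0.7 [166.9, 254.5] 488 w [ 0.5601 -0.0518  0.0228] [ 0.5889 -0.0256  0.0512] tool [ 0.1924 -0.0202 -0.0141] [0.2208 0.009  0.0104]
tweezer_tips 0.59 [248.0, 251.3] 7384 w [ 0.5429 -0.1547 -0.0007] [ 0.7648 -0.0118  0.2629] tool [-0.0194 -0.1945 -0.0604] [0.2441 0.0268 0.0548]
tweezer_box 0.9 [244.3, 250.3] 7417 w [ 0.5429 -0.156  -0.0009] [ 0.7648 -0.0118  0.2629] tool [-0.0194 -0.1954 -0.0617] [0.2444 0.0268 0.0548]
needle_holder_center 0.74 [246.5, 252.4] 7332 w [ 0.5429 -0.1663 -0.0005] [ 0.7752 -0.012   0.2629] tool [-0.0194 -0.1954 -0.073 ] [0.2439 0.0268 0.0703]
needle_holder_center 0.66 [173.5, 198.5] 295 w [ 0.5553 -0.1003  0.0248] [ 0.5781 -0.0835  0.0643] tool [ 0.1792 -0.0286 -0.064 ] [ 0.2187 -0.0038 -0.0481]
ejector 0.82 [166.4, 20.5] 5017 w [ 0.4268 -0.3453  0.0002] [ 0.5561 -0.2351  0.0412] tool [ 0.2023 -0.0844 -0.2993] [ 0.2432  0.0615 -0.2094]
[ 0.6606 -0.6379 -1.7397] 0.04721070833001779
```

View pics/w3.png

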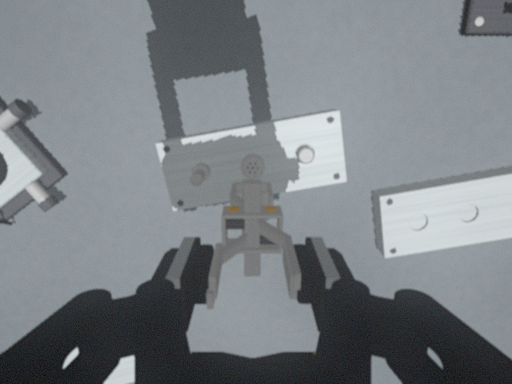

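```bash
cat > fit.py <<'E'
from h import *
from scipy.optimize import least_squares
np.set_printoptions(precision=4,suppress=True)
C=np.load("C.npy"); T=T_tool(); Ct=(C-T[:3,3])@T[:3,:3]
def reg(c,zlo,zhi,rad):
    m=(np.hypot(C[...,0]-c[0],C[...,1]-c[1])<rad)&(C[...,2]>zlo)&(C[...,2]<zhi); return C[m],Ct[m]
p,pt=reg((.5715,-.036),.044,.053,.022)
print("head",len(p),"z",np.percentile(p[:,2],[10,50,90]),"tool y",pt[:,1].min(),pt[:,1].max(),"z",np.percentile(pt[:,2],[1,50,99]))
h=cv2.convexHull(pt[:,1:].astype(np.float32))[:,0]
h=h[h[:,0]<pt[:,1].min()+.018]
f=least_squares(lambda c:np.hypot(*(h-c).T)-.012,h.mean(0),loss="soft_l1",f_scale=.0005).x
print("cap in tool y,z",f,"world",T[:3,3]+T[:3,:3]@[0,*f])
# tweezers in tool: slices along x
for a,b in [(-.02,-.005),(.015,.03),(.03,.04),(.04,.06),(.06,.08),(.08,.1),(.1,.12)]:
    m=(Ct[...,0]>a)&(Ct[...,0]<b)&(abs(Ct[...,1])<.04)&(abs(Ct[...,2])<.05); q=Ct[m]
    if len(q)>5: print(a,b,len(q),"y",q[:,1].min(),q[:,1].max(),"z",q[:,2].min(),q[:,2].max())
E
python3 fit.py
```

```text
head 447 z [0.0476 0.0487 0.0496] tool y -0.014128268442105208 0.009549806393997684 z [-0.0124 -0.0016  0.0093]
cap in tool y,z [-0.0019 -0.0014] world [ 0.5716 -0.0373  0.2441]
-0.02 -0.005 3899 y -0.011349781428526934 0.012085477565579587 z -0.03876500306726895 0.03629519788830743
0.015 0.03 627 y -0.008239516047855205 0.008242638684424819 z -0.016449606286200787 0.016744125566579827
0.03 0.04 2730 y -0.027143970642161352 0.027232173859844482 z -0.017545775547565284 0.014297567437306338
0.04 0.06 290 y -0.009834821081076637 0.027119369860354944 z -0.017429313873602442 0.014319110894622124
0.06 0.08 148 y -0.007433047638541383 0.007910656696259843 z -0.01587219313171875 0.012201019331987402
0.08 0.1 256 y -0.0039904583525519335 0.007543366028121366 z -0.01631496864807451 0.012368405710495968
0.1 0.12 193 y -0.006293938381668015 0.007883836686915576 z -0.016238299882913622 0.012128749311455543
```

Emit:
{"fn": "move_arm", "kwargs": {
  "increments": [
    [[0, -0.0072, 0, 0], [0.02, 0, 0, 0], [0.04, 0, 0, 0], [0.04, 0, 0, 0], [0.04, 0, 0, 0], [0.04, 0, 0, 0], [0.04, 0, 0, 0], [0.02, 0, 0, 0], [0, 0, 0, 0], [0, 0, 0, 0], [0, 0, 0, 0], [0, 0, 0, 0]]
  ],
  "gripper": 0.72,
  "squeeze": 60
}}

```text
t: 8.15
tool_pos: [0.5726, -0.0367, 0.185]
tool_rot: [-0.967, 1.345, 0.965]
contact_force: [-0.1, -0.7, -1.0]
opening: 0.024
```

```bash
python3 w3.py w4.png; python3 fit.py; python3 - <<'E'
import cv2
a=cv2.imread("pics/w4.png")[110:310,150:350]; cv2.imwrite("pics/w4c.png",cv2.resize(a,(600,600),interpolation=cv2.INTER_CUBIC))
E
```

```text
[[ 0.0017 -0.9474  0.3202  0.5726]
 [-0.0004  0.3202  0.9474 -0.0367]
 [-1.     -0.0017  0.0002  0.185 ]
 [ 0.      0.      0.      1.    ]]
cap_center 0.76 [174.5, 256.0] 419 w [ 0.5459 -0.0486  0.0237] [ 0.5809 -0.0255  0.1407] tool [ 0.0443 -0.006  -0.0122] [0.1613 0.0265 0.0109]
cap_center 0.74 [161.3, 312.8] 403 w [0.571  0.0082 0.0228] [0.5892 0.0272 0.039 ] tool [0.146  0.0004 0.0445] [0.1622 0.0192 0.0642]
tweezer_tips 0.73 [188.7, 190.1] 525 w [ 0.5549 -0.1091  0.0217] [ 0.5793 -0.0827  0.0656] tool [ 0.1195 -0.0271 -0.0695] [ 0.1634  0.     -0.0459]
tweezer_tips 0.59 [236.3, 253.5] 6526 w [ 0.5458 -0.1031 -0.0005] [ 0.7108 -0.0132  0.202 ] tool [-0.0169 -0.1478 -0.0333] [0.1857 0.0268 0.0248]
tweezer_box 0.57 [236.6, 252.6] 6594 w [ 0.5458 -0.1135 -0.0005] [ 0.7125 -0.013   0.202 ] tool [-0.0169 -0.153  -0.0316] [0.1857 0.0268 0.0333]
needle_holder_center 0.87 [185.5, 186.9] 505 w [ 0.5549 -0.1059  0.0221] [ 0.5722 -0.0827  0.0656] tool [ 0.1195 -0.0168 -0.0676] [ 0.1629  0.     -0.0459]
ejector 0.96 [188.9, 9.7] 1630 w [ 0.4779 -0.276   0.    ] [ 0.5512 -0.2395  0.0323] to
[... 303 characters left out ...]
012144904738978718 0.011423949764424358 z -0.026959157416989586 0.024882274129482344
0.015 0.03 464 y -0.00909936736509478 0.007118543354029392 z -0.006380673341128356 0.005356200685227715
0.03 0.04 1770 y -0.02755814080152729 0.026043068042540432 z -0.01732394805512111 0.01456624306479941
0.04 0.06 619 y -0.010826050212906582 0.026235009382946036 z -0.01743688976043288 0.014298799031026247
0.06 0.08 233 y -0.008605545687478844 0.006970170532921724 z -0.02619475075717007 0.02247004665367729
0.08 0.1 334 y -0.008816754113651518 0.006831039642532806 z -0.027392526316730486 0.02364707115388533
0.1 0.12 368 y -0.00846531927437753 0.0066622045535132835 z -0.027367109982138517 0.023292374511789116
```

View pics/w4c.png

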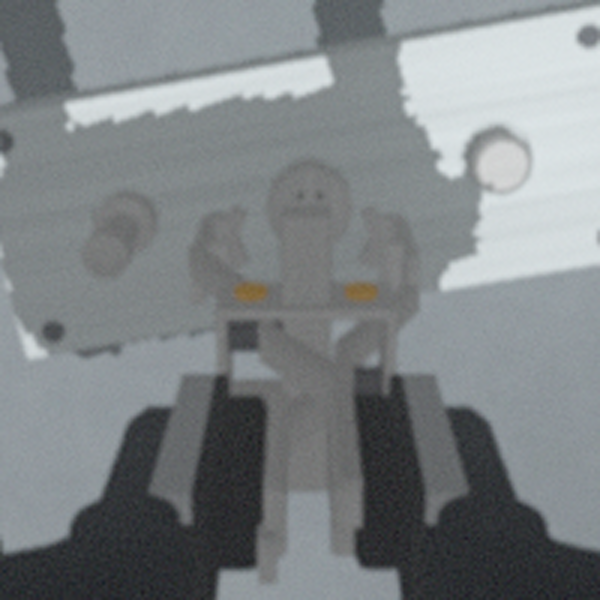

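Emit:
{"fn": "move_arm", "kwargs": {
  "increments": [
    [[0, 0.004, 0.005, 0], [0, 0, 0, 0], [0.02, 0, 0, 0], [0.02, 0, 0, 0], [0.02, 0, 0, 0], [0.02, 0, 0, 0], [0.02, 0, 0, 0], [0.02, 0, 0, 0], [0, 0, 0, 0], [0, 0, 0, 0]]
  ]
}}

```text
t: 9.28
tool_pos: [0.5712, -0.0351, 0.1534]
tool_rot: [-0.965, 1.347, 0.967]
contact_force: [0.4, 0.4, -2.4]
opening: 0.0246
```

Emit:
{"fn": "move_arm", "kwargs": {
  "increments": [
    [[0.008, 0, 0, 0], [0.008, 0, 0, 0], [0.008, 0, 0, 0], [0, 0, 0, 0], [0, 0, 0, 0]]
  ]
}}

```text
t: 9.7
tool_pos: [0.5714, -0.0351, 0.148]
tool_rot: [-0.966, 1.346, 0.966]
contact_force: [-0.3, -0.5, -2.2]
opening: 0.0246
```

```bash
python3 w3.py w5.png; python3 - <<'E'
from h import *
np.set_printoptions(precision=4,suppress=True)
im=cv2.imread("pics/w5.png")[110:310,150:350]; cv2.imwrite("pics/w5c.png",cv2.resize(im,(600,600),interpolation=cv2.INTER_CUBIC))
E
```

```text
[[-0.0002 -0.9473  0.3203  0.5714]
 [ 0.      0.3203  0.9473 -0.0351]
 [-1.      0.0002 -0.      0.148 ]
 [ 0.      0.      0.      1.    ]]
cap_center 0.89 [192.9, 247.5] 308 w [ 0.5601 -0.052   0.0235] [ 0.5793 -0.0255  0.0508] tool [ 0.0971 -0.0094 -0.0147] [0.1244 0.0109 0.0096]
cap_center 0.62 [236.2, 250.3] 6497 w [ 0.5447 -0.0907  0.0001] [ 0.6794 -0.0112  0.1646] tool [-0.0167 -0.12   -0.0309] [0.1478 0.027  0.0265]
tweezer_tips 0.77 [239.9, 253.5] 6344 w [ 0.5447 -0.0669  0.0007] [ 0.624  -0.0115  0.1646] tool [-0.0167 -0.0537 -0.0276] [0.1473 0.027  0.0233]
tweezer_box 0.69 [234.7, 250.3] 6507 w [ 0.5447 -0.0711  0.0001] [ 0.6601 -0.0113  0.1646] tool [-0.0167 -0.092  -0.0275] [0.1478 0.027  0.0265]
needle_holder_center 0.72 [204.9, 179.7] 652 w [ 0.5549 -0.1028  0.0222] [ 0.5745 -0.0824  0.064 ] tool [ 0.0839 -0.022  -0.0663] [ 0.1257 -0.0017 -0.047 ]
needle_holder_center 0.23 [198.9, 280.4] 602 w [ 0.5663 -0.0303  0.025 ] [ 0.594  -0.0113  0.1029] tool [ 0.045  -0.0167  0.0056] [0.123  0.0102 0.0236]
ejector 0.64 [235.9, 251.2] 6921 w [ 0.5447 -0.0915 -0.0003] [ 0.6933 -0.0104  0.1646] tool [-0.0167 -0.1221 -0.033 ] [0.1482 0.027  0.0292]
ejector 0.62 [199.6, 3.0] 70 w [ 0.5137 -0.2468  0.0023] [ 0.5242 -0.2393  0.0126] tool [ 0.1353 -0.0231 -0.2157] [ 0.1457 -0.0116 -0.2097]
[-0.3905 -0.4422 -1.6292] 0.02416219272498347
```

View pics/w5c.png

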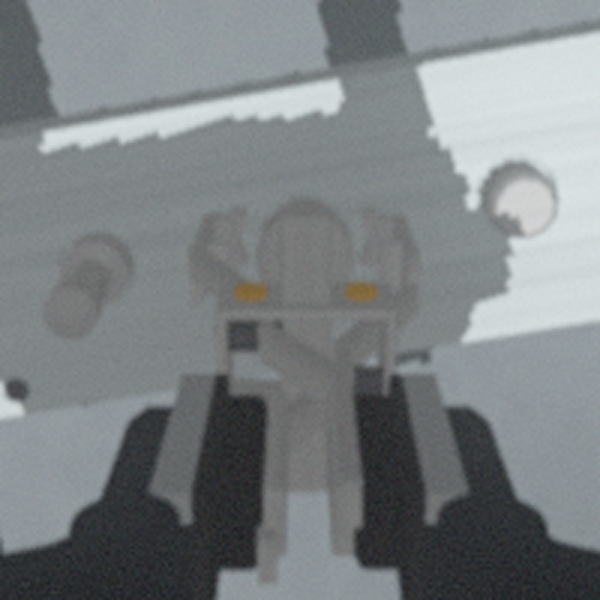

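Emit:
{"fn": "move_arm", "kwargs": {
  "increments": [
    [[0.004, 0, 0, 0], [0.004, 0, 0, 0], [0.004, 0, 0, 0], [0, 0, 0, 0], [0, 0, 0, 0]]
  ]
}}

```text
t: 10.42
tool_pos: [0.5715, -0.0351, 0.1451]
tool_rot: [-0.966, 1.346, 0.966]
contact_force: [0.5, -0.7, -1.1]
opening: 0.0244
```

Emit:
{"fn": "move_arm", "kwargs": {
  "increments": [
    [[0.004, 0, 0, 0], [0.004, 0, 0, 0], [0, 0, 0, 0], [0, 0, 0, 0]]
  ]
}}

```text
t: 10.75
tool_pos: [0.5722, -0.0355, 0.1449]
tool_rot: [-0.967, 1.345, 0.964]
contact_force: [-1.3, -1.5, 6.5]
opening: 0.0242
```

Emit:
{"fn": "move_arm", "kwargs": {
  "increments": [
    [[0, 0, 0, 0], [0.003, 0, 0, 0], [0.003, 0, 0, 0], [0.003, 0, 0, 0], [0, 0, 0, 0], [0, 0, 0, 0], [0, 0, 0, 0]]
  ],
  "gripper": 0.48
}}

```text
t: 11.33
tool_pos: [0.5723, -0.0353, 0.1423]
tool_rot: [-0.967, 1.344, 0.964]
contact_force: [-0.9, 0.8, 6.3]
opening: 0.0445
```

```bash
python3 w3.py w6.png; python3 fit.py
```

```text
[[ 0.0021 -0.9474  0.3202  0.5723]
 [-0.0004  0.3202  0.9474 -0.0353]
 [-1.     -0.0021  0.0003  0.1423]
 [ 0.      0.      0.      1.    ]]
cap_center 0.7 [195.9, 244.7] 190 w [ 0.5598 -0.046   0.0264] [ 0.5792 -0.0257  0.0505] tool [ 0.0918 -0.0051 -0.0118] [0.1158 0.0125 0.0077]
tweezer_tips 0.56 [249.6, 252.1] 7162 w [ 0.5452 -0.0937 -0.0003] [ 0.7012 -0.0131  0.1621] tool [-0.0198 -0.1217 -0.0324] [0.1428 0.0272 0.0434]
tweezer_box 0.76 [244.4, 249.9] 7406 w [ 0.5452 -0.1123  0.0002] [ 0.6757 -0.013   0.1621] tool [-0.0198 -0.1203 -0.0421] [0.1424 0.0272 0.0312]
needle_holder_center 0.8 [204.5, 176.8] 680 w [ 0.5546 -0.1024  0.0243] [ 0.5722 -0.0827  0.0643] tool [ 0.078  -0.0177 -0.0662] [ 0.118  -0.0004 -0.0474]
[-1.2756  0.4694  6.237 ] 0.04432629876398075
head 385 z [0.0475 0.049  0.0525] tool y -0.005074200940628343 0.011266076940344587 z [-0.0193  0.0055  0.0156]
cap in tool y,z [ 0.0041 -0.0003] world [ 0.5684 -0.0342  0.1423]
-0.02 -0.005 3921 y -0.011315850422994291 0.011943183165803683 z -0.03711079772489413 0.03501113296833218
0.015 0.03 628 y -0.008291482384016611 0.00804106365132077 z -0.014038255600911289 0.014616790976935011
0.03 0.04 2520 y -0.027088665695936903 0.027208723607017378 z -0.01741820210912891 0.014432035742825427
0.04 0.06 336 y -0.009853971204280276 0.027127206542742716 z -0.017420720592077648 0.014346378752711601
0.06 0.08 199 y -0.007889726542574006 0.008271858574994372 z -0.019684110223383875 0.016363507291692135
0.08 0.1 511 y -0.011458228404146217 0.012736863691289065 z -0.04997803409191998 0.016478891266651197
0.1 0.12 9665 y -0.03995625109395332 0.03992046618460023 z -0.049992683535637364 0.049997298454634395
```

Emit:
{"fn": "move_arm", "kwargs": {
  "increments": [
    [[-0.01, 0, 0, 0], [-0.02, 0, 0, 0], [-0.03, 0, 0, 0], [-0.04, 0, 0, 0], [-0.05, 0, 0, 0], [-0.06, 0, 0, 0], [-0.06, 0, 0, 0], [-0.05, 0, 0, 0], [-0.04, 0, 0, 0], [-0.03, 0, 0, 0], [-0.01, 0, 0, 0], [0, 0, 0, 0], [0, 0, 0, 0]]
  ]
}}

```text
t: 12.72
tool_pos: [0.5712, -0.0351, 0.2402]
tool_rot: [-0.965, 1.347, 0.967]
contact_force: [-0.4, 0.5, -2.4]
opening: 0.0442
```

```bash
python3 w3.py w7.png;  python3 - <<'E'
from h import *
im=cv2.imread("pics/w7.png")[90:290,100:366]; cv2.imwrite("pics/w7c.png",cv2.resize(im,(798,600),interpolation=cv2.INTER_CUBIC))
E
```

```text
[[-0.001  -0.9473  0.3202  0.5712]
 [ 0.0002  0.3202  0.9473 -0.0351]
 [-1.      0.0011 -0.0001  0.2402]
 [ 0.      0.      0.      1.    ]]
cap_center 0.53 [194.6, 262.5] 267 w [ 0.552  -0.0458  0.1218] [ 0.5792 -0.0251  0.2044] tool [ 0.0357 -0.006  -0.0119] [0.1183 0.0211 0.0089]
tweezer_box 0.83 [245.6, 250.2] 7194 w [ 0.5443 -0.1365 -0.0005] [ 0.7365 -0.0131  0.2594] tool [-0.0192 -0.1886 -0.0436] [0.2405 0.0268 0.0429]
needle_holder_center 0.64 [174.3, 200.4] 330 w [ 0.5551 -0.1027  0.0233] [ 0.5725 -0.0827  0.0644] tool [ 0.1757 -0.0194 -0.0664] [ 0.2169 -0.0026 -0.047 ]
needle_holder_center 0.34 [262.5, 218.7] 2411 w [ 0.5562 -0.1482 -0.0004] [ 0.74   -0.0179  0.2594] tool [-0.0192 -0.1936 -0.0567] [0.2404 0.0082 0.0165]
ejector 0.6 [169.1, 19.1] 4677 w [ 0.4311 -0.3361 -0.0001] [ 0.5539 -0.2353  0.0371] tool [ 0.2031 -0.0778 -0.2915] [ 0.2403  0.0618 -0.2098]
ejector 0.18 [193.8, 247.1] 264 w [ 0.5586 -0.0466  0.1218] [ 0.5782 -0.0253  0.1731] tool [ 0.0671 -0.005  -0.0127] [0.1183 0.0121 0.0085]
[ 0.6047 -0.3467 -2.117 ] 0.04458469937807863
```

View pics/w7c.png

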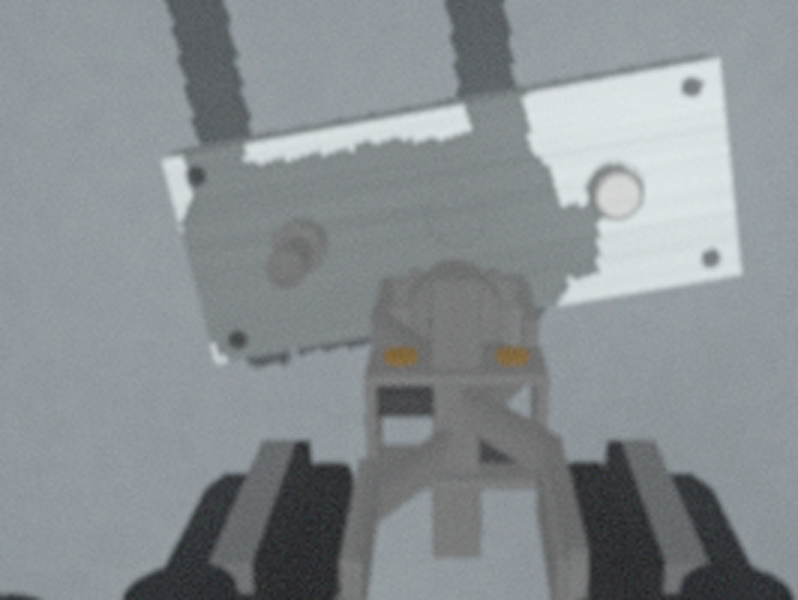

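Emit:
{"fn": "move_arm", "kwargs": {
  "increments": [
    [[0, -0.0035, -0.035, 0], [0, -0.007, -0.07, 0], [0, -0.007, -0.07, 0], [0, -0.007, -0.07, 0], [0, -0.007, -0.07, 0], [0, -0.007, -0.07, 0], [0, -0.007, -0.07, 0], [0, -0.007, -0.07, 0], [0, -0.007, -0.07, 0], [0, -0.007, -0.07, 0], [0, -0.007, -0.07, 0], [0, -0.007, -0.07, 0], [0, -0.007, -0.07, 0], [0, -0.007, -0.07, 0], [0, -0.007, -0.07, 0], [0, -0.007, -0.07, 0], [0, -0.0035, -0.035, 0], [0, 0, 0, 0], [0, 0, 0, 0], [0, 0, 0, 0]]
  ]
}}

```text
t: 14.68
tool_pos: [0.5084, -0.3087, 0.2407]
tool_rot: [-0.966, 1.345, 0.967]
contact_force: [0.2, 0.2, -2.7]
opening: 0.0444
```

```bash
cat > ej.py <<'E'
from h import *
import sys
np.set_printoptions(precision=4,suppress=True)
T=T_tool(); print(T[:3,3],T[:3,0]); im=grab("wrist"); C=cloud(im); save(im,sys.argv[1]); np.save("C.npy",C); np.save("T.npy",T)
Ct=(C-T[:3,3])@T[:3,:3]
g=(.4836,-.302)
for lo,hi in [(.0575,.0605),(.0605,.0635),(.0635,.0665),(.0665,.0695),(.0695,.0725),(.0725,.0755),(.0755,.0785),(.0785,.0815),(.0815,.085),(.085,.09)]:
    m=(C[...,2]>lo)&(C[...,2]<hi)&(np.hypot(C[...,0]-g[0],C[...,1]-g[1])<.025)
    if m.sum()>3:
        q=Ct[m]; c,r=cv2.minEnclosingCircle(C[m][:,:2].astype(np.float32)*1000)
        v,u=np.nonzero(m); print(lo,m.sum(),"circ",c,r,"tool y",q[:,1].min(),q[:,1].max(),"z",q[:,2].min(),q[:,2].max(),"px",v.min(),v.max(),u.min(),u.max())
E
python3 ej.py w8.png; python3 - <<'E'
from h import *
im=cv2.imread("pics/w8.png")[90:290,120:386]; cv2.imwrite("pics/w8c.png",cv2.resize(im,(798,600),interpolation=cv2.INTER_CUBIC))
E
```

```text
[ 0.5084 -0.3087  0.2407] [-0.0001  0.0006 -1.    ]
0.0575 8 circ (473.11712646484375, -300.21075439453125) 8.250458717346191 tool y 0.03568893624177045 0.0385882777747294 z -0.011551318787124863 0.004928531109578193 px 127 130 241 259
0.0605 258 circ (483.6972351074219, -303.3086853027344) 13.972545623779297 tool y 0.01150369999078723 0.038925070968112284 z -0.016162512187346566 0.010453509190356852 px 127 157 236 265
0.0635 113 circ (483.6220397949219, -303.35858154296875) 13.41508674621582 tool y 0.012551688940655246 0.038227500289031095 z -0.01604591169240214 0.010339224961678129 px 128 156 236 265
0.0695 131 circ (483.68402099609375, -303.3528747558594) 9.320366859436035 tool y 0.01599664581453431 0.0339204847189717 z -0.012162298087184508 0.0056579635734506604 px 134 154 240 260
0.0725 67 circ (483.654296875, -303.1259460449219) 9.083223342895508 tool y 0.016331743884628283 0.034085329693685294 z -0.011179014888366149 0.004747732197015322 px 134 154 241 259
0.0755 75 circ (483.7171936035156, -303.27117919921875) 5.985646724700928 tool y 0.019487979361146896 0.03104651824805087 z -0.008466840242806344 0.002911978740799865 px 138 151 244 257
0.0785 68 circ (484.1155700683594, -303.6540222167969) 4.443073749542236 tool y 0.020879175861760798 0.028840673342350638 z -0.0066639044022792394 0.0011412739214048295 px 141 150 246 255
```

View pics/w8c.png

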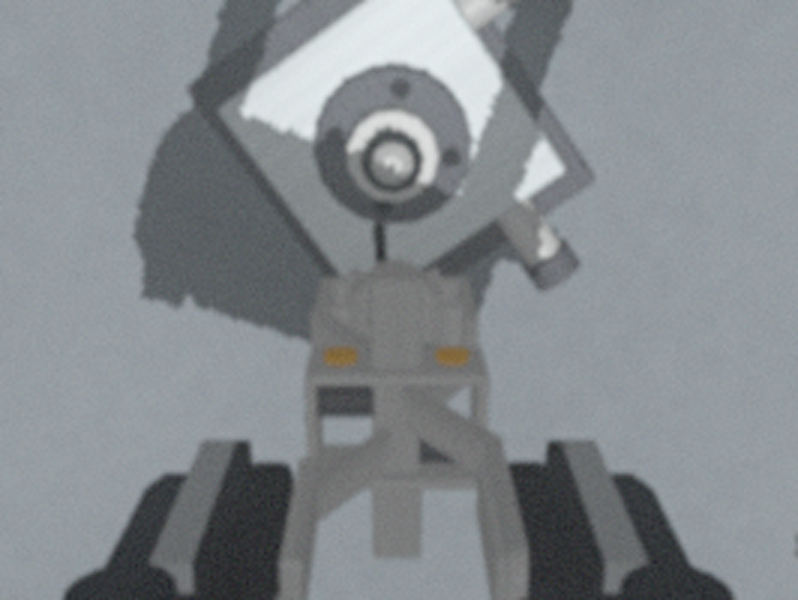

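Emit:
{"fn": "move_arm", "kwargs": {
  "increments": [
    [[0, 0.02, -0.005, 0], [0, 0.03, 0, 0], [0, 0.03, 0, 0], [0, 0.021, 0, 0], [0, 0, 0, 0], [0, 0, 0, 0], [0.024, 0, 0, 0], [0.024, 0, 0, 0], [0.024, 0, 0, 0], [0.024, 0, 0, 0], [0.024, 0, 0, 0], [0.02, 0, 0, 0], [0, 0, 0, 0], [0, 0, 0, 0], [0, 0, 0, 0]]
  ]
}}

```text
t: 15.98
tool_pos: [0.4842, -0.3026, 0.2061]
tool_rot: [-0.966, 1.346, 0.965]
contact_force: [-0.6, 1.0, -1.7]
opening: 0.0444
```

```bash
python3 w3.py w9.png|head -4; python3 - <<'E'
from h import *
o=ctrl.get_obs(); print(o["contact_force"],o["tool_pos"])
im=cv2.imread("pics/w9.png")[110:260,150:350]; cv2.imwrite("pics/w9c.png",cv2.resize(im,(800,600),interpolation=cv2.INTER_CUBIC))
E
```

```text
[[ 0.0004 -0.9473  0.3202  0.4842]
 [-0.0003  0.3202  0.9473 -0.3026]
 [-1.     -0.0004 -0.0002  0.2061]
 [ 0.      0.      0.      1.    ]]
[ 0.34159844 -0.21223549 -1.57134429] [ 0.48414768 -0.30256375  0.20619763]
```

View pics/w9c.png

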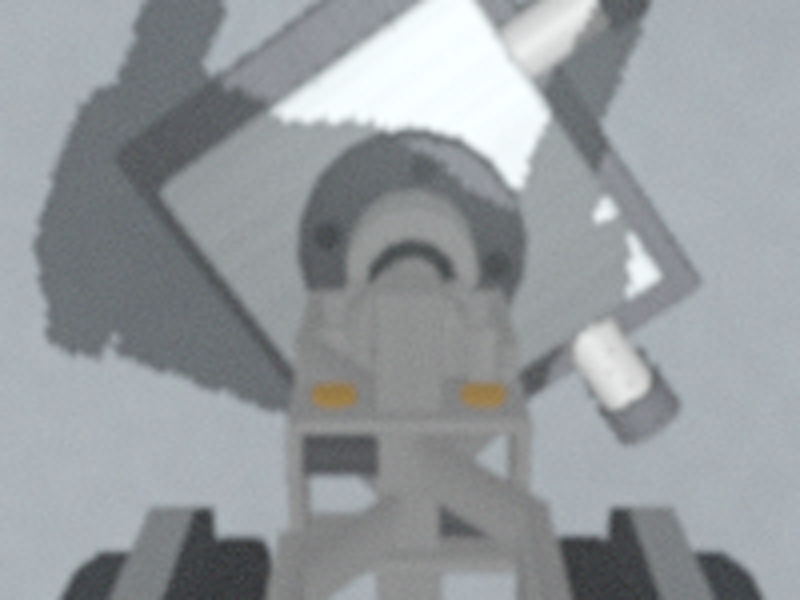

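Emit:
{"fn": "move_arm", "kwargs": {
  "increments": [
    [[0.008, 0, 0, 0], [0.008, 0, 0, 0], [0.008, 0, 0, 0], [0.008, 0, 0, 0], [0, 0, 0, 0], [0, 0, 0, 0]]
  ]
}}

```text
t: 16.78
tool_pos: [0.4839, -0.3024, 0.1974]
tool_rot: [-0.965, 1.346, 0.966]
contact_force: [0.3, 0.1, -1.6]
opening: 0.0446
```

Emit:
{"fn": "move_arm", "kwargs": {
  "increments": [
    [[0.006, 0, 0, 0], [0.006, 0, 0, 0], [0, 0, 0, 0], [0, 0, 0, 0]]
  ]
}}

```text
t: 17.12
tool_pos: [0.4839, -0.3024, 0.1947]
tool_rot: [-0.966, 1.346, 0.966]
contact_force: [0.2, 0.7, -2.6]
opening: 0.0449
```

Emit:
{"fn": "move_arm", "kwargs": {
  "increments": [
    [[0.004, 0, 0, 0], [0.004, 0, 0, 0], [0.004, 0, 0, 0], [0, 0, 0, 0], [0, 0, 0, 0]]
  ]
}}

```text
t: 17.53
tool_pos: [0.484, -0.3024, 0.1917]
tool_rot: [-0.966, 1.346, 0.966]
contact_force: [-0.5, 0.2, -1.7]
opening: 0.0442
```

Emit:
{"fn": "move_arm", "kwargs": {
  "increments": [
    [[0.004, 0, 0, 0], [0.004, 0, 0, 0], [0, 0, 0, 0], [0, 0, 0, 0]]
  ]
}}

```text
t: 17.87
tool_pos: [0.4842, -0.3026, 0.1903]
tool_rot: [-0.966, 1.346, 0.965]
contact_force: [0.5, 0.2, -0.1]
opening: 0.0444
```

Emit:
{"fn": "move_arm", "kwargs": {
  "increments": [
    [[0.004, 0, 0, 0], [0.004, 0, 0, 0], [0, 0, 0, 0], [0, 0, 0, 0]]
  ]
}}

```text
t: 18.2
tool_pos: [0.484, -0.3025, 0.1878]
tool_rot: [-0.966, 1.346, 0.966]
contact_force: [-0.5, 0.1, -0.3]
opening: 0.0443
```

Emit:
{"fn": "move_arm", "kwargs": {
  "increments": [
    [[0.004, 0, 0, 0], [0.004, 0, 0, 0], [0, 0, 0, 0], [0, 0, 0, 0]]
  ]
}}

```text
t: 18.53
tool_pos: [0.4839, -0.3025, 0.1856]
tool_rot: [-0.966, 1.346, 0.966]
contact_force: [0.0, 0.4, 0.0]
opening: 0.0446
```

Emit:
{"fn": "move_arm", "kwargs": {
  "increments": [
    [[0.004, 0, 0, 0], [0, 0, 0, 0], [0, 0, 0, 0]]
  ]
}}

```text
t: 18.78
tool_pos: [0.4841, -0.3025, 0.185]
tool_rot: [-0.966, 1.346, 0.966]
contact_force: [0.5, 0.3, 1.4]
opening: 0.0444
```

```bash
python3 -c "
from h import *
for i in range(3): ctrl.get_image('wrist'); o=ctrl.get_obs(); print(o['contact_force'],o['tool_pos'],o['opening'])"
```

```text
[ 0.61851291 -0.11304102  1.06320519] [ 0.4840573  -0.30251809  0.18495362] 0.04454022480317214
[-1.08787737  0.19696401  1.40902451] [ 0.48407211 -0.30247971  0.18492623] 0.044894621875939386
[-0.78660478  1.48118274  1.97093463] [ 0.4840855  -0.30248887  0.18494386] 0.044603227213907734
```

Emit:
{"fn": "move_arm", "kwargs": {
  "increments": [
    [[0.004, 0, 0, 0], [0, 0, 0, 0], [0, 0, 0, 0]]
  ]
}}

```text
t: 19.18
tool_pos: [0.4842, -0.3025, 0.1843]
tool_rot: [-0.966, 1.346, 0.965]
contact_force: [-0.8, 0.1, 4.2]
opening: 0.0444
```

```bash
cat > f.py <<'E'
from h import *
F=[];P=[]
for i in range(3): ctrl.get_image('wrist'); o=ctrl.get_obs(); F.append(o['contact_force']);P.append(o['tool_pos'])
print(np.round(np.array(F)[:,2],2),np.mean(F,0).round(2),np.mean(P,0).round(5),o['opening'],o['t'])
E
python3 f.py
```

```text
[3.07 3.14 3.76] [-0.05  1.01  3.32] [ 0.4842  -0.30252  0.18422] 0.044602030274213215 19.3333
```

Emit:
{"fn": "move_arm", "kwargs": {
  "increments": [
    [[0.003, 0, 0, 0], [0, 0, 0, 0], [0, 0, 0, 0], [0, 0, 0, 0]]
  ]
}}

```text
t: 19.67
tool_pos: [0.4841, -0.3025, 0.1833]
tool_rot: [-0.966, 1.346, 0.965]
contact_force: [0.8, 0.8, 5.4]
opening: 0.0448
```

```bash
python3 f.py
```

```text
[4.99 5.1  5.58] [-0.15  0.76  5.22] [ 0.4841  -0.30253  0.18324] 0.04458855275164897 19.8167
```

Emit:
{"fn": "move_arm", "kwargs": {
  "increments": [
    [[0.0016, 0, 0, 0], [0, 0, 0, 0], [0, 0, 0, 0]]
  ]
}}

```text
t: 20.07
tool_pos: [0.4842, -0.3026, 0.1831]
tool_rot: [-0.966, 1.346, 0.965]
contact_force: [-0.2, 1.0, 5.7]
opening: 0.0445
```

```bash
python3 f.py
```

```text
[5.43 5.04 6.19] [-0.16  0.68  5.55] [ 0.48421 -0.30258  0.18309] 0.044239544730269115 20.2167
```

Emit:
{"fn": "move_arm", "kwargs": {
  "increments": [
    [[-0.006, 0, 0, 0], [-0.006, 0, 0, 0], [-0.006, 0, 0, 0], [-0.004, 0, 0, 0], [0, 0, 0, 0], [0, 0, 0, 0], [0, 0, 0, 0]]
  ]
}}

```text
t: 20.8
tool_pos: [0.4838, -0.3023, 0.1876]
tool_rot: [-0.965, 1.346, 0.966]
contact_force: [-0.1, 0.5, -1.9]
opening: 0.0444
```

```bash
python3 f.py
```

```text
[-1.55 -1.86 -2.59] [-0.04 -0.02 -2.  ] [ 0.48388 -0.30235  0.18785] 0.04477143070816372 20.95
```

Emit:
{"fn": "move_arm", "kwargs": {
  "increments": [
    [[0, 0, 0, 0], [-0.002, 0, 0, 0], [-0.002, 0, 0, 0], [-0.002, 0, 0, 0], [0, 0, 0, 0], [0, 0, 0, 0], [0, 0, 0, 0], [0, 0, 0, 0]]
  ],
  "gripper": 0.72
}}

```text
t: 21.62
tool_pos: [0.484, -0.3024, 0.1896]
tool_rot: [-0.966, 1.346, 0.966]
contact_force: [-0.3, 0.4, -1.7]
opening: 0.0249
```

Emit:
{"fn": "move_arm", "kwargs": {
  "increments": [
    [[-0.008, 0, 0, 0], [-0.012, 0, 0, 0], [-0.016, 0, 0, 0], [-0.02, 0, 0, 0], [-0.02, 0, 0, 0], [-0.03, 0, 0, 0], [-0.04, 0, 0, 0], [-0.04, 0, 0, 0], [-0.02, 0, 0, 0], [0, -0.04, 0, 0], [0, -0.04, 0, 0], [0, -0.04, 0, 0], [0, 0, 0, 0], [0, 0, 0, 0]]
  ]
}}

```text
t: 22.78
tool_pos: [0.5128, -0.312, 0.2401]
tool_rot: [-0.965, 1.346, 0.968]
contact_force: [0.1, -0.6, -3.0]
opening: 0.0243
```

```bash
cat > ej2.py <<'E'
from h import *
import sys
np.set_printoptions(precision=4,suppress=True)
g=(.4837,-.3032)
for n in ["wrist","top","scene"]:
    im=grab(n); C=cloud(im)
    if n=="wrist": save(im,sys.argv[1])
    rr=np.hypot(C[...,0]-g[0],C[...,1]-g[1])
    for lo,hi,r0,r1 in [(.084,.1,0,.008),(.084,.1,0,.018),(.056,.068,.0,.0145),(.025,.035,.03,.04),(.036,.05,.015,.026)]:
        m=(C[...,2]>lo)&(C[...,2]<hi)&(rr>r0)&(rr<r1)
        if m.sum()>3: print(n,lo,r1,m.sum(),"z med",np.median(C[m][:,2]).round(4),"circ",cv2.minEnclosingCircle(C[m][:,:2].astype(np.float32)*1000))
print(ctrl.get_obs()["tool_pos"],ctrl.get_obs()["t"])
E
python3 ej2.py w10.png;python3 - <<'E'
from h import *
im=cv2.imread("pics/w10.png")[60:260,120:386]; cv2.imwrite("pics/w10c.png",cv2.resize(im,(798,600),interpolation=cv2.INTER_CUBIC))
E
```

```text
wrist 0.084 0.008 296 z med 0.0916 circ ((483.64739990234375, -303.2004089355469), 7.971842288970947)
wrist 0.084 0.018 651 z med 0.0916 circ ((484.59979248046875, -303.03778076171875), 11.93748664855957)
wrist 0.056 0.0145 206 z med 0.063 circ ((483.22515869140625, -303.4447021484375), 13.76052188873291)
wrist 0.025 0.04 2165 z med 0.0292 circ ((483.7253723144531, -303.1885681152344), 39.986602783203125)
wrist 0.036 0.026 1278 z med 0.0431 circ ((483.71087646484375, -303.1213684082031), 25.92994499206543)
top 0.084 0.008 35 z med 0.0906 circ ((483.54937744140625, -302.94085693359375), 7.569263935089111)
top 0.084 0.018 81 z med 0.0908 circ ((484.21612548828125, -301.86761474609375), 11.944668769836426)
top 0.056 0.0145 36 z med 0.0632 circ ((482.36956787109375, -300.6991882324219), 13.220193862915039)
top 0.025 0.04 307 z med 0.0288 circ ((483.546875, -303.2178039550781), 39.85734558105469)
top 0.036 0.026 170 z med 0.0422 circ ((483.5111083984375, -302.7005615234375), 25.63788604736328)
scene 0.084 0.008 11 z med 0.0919 circ ((483.4514465332031, -304.5592346191406), 7.037170886993408)
scene 0.084 0.018 42 z med 0.091 circ ((486.1145935058594, -300.9250793457031), 12.212013244628906)
scene 0.056 0.0145 35 z med 0.0625 circ ((484.9238586425781, -301.7247009277344), 13.051431655883789)
scene 0.025 0.04 89 z med 0.0297 circ ((484.4600524902344, -302.7314453125), 39.62530517578125)
scene 0.036 0.026 78 z med 0.0427 circ ((483.7565002441406, -303.0557861328125), 25.791345596313477)
[ 0.5122 -0.3119  0.2405] 22.9333
```

View pics/w10c.png

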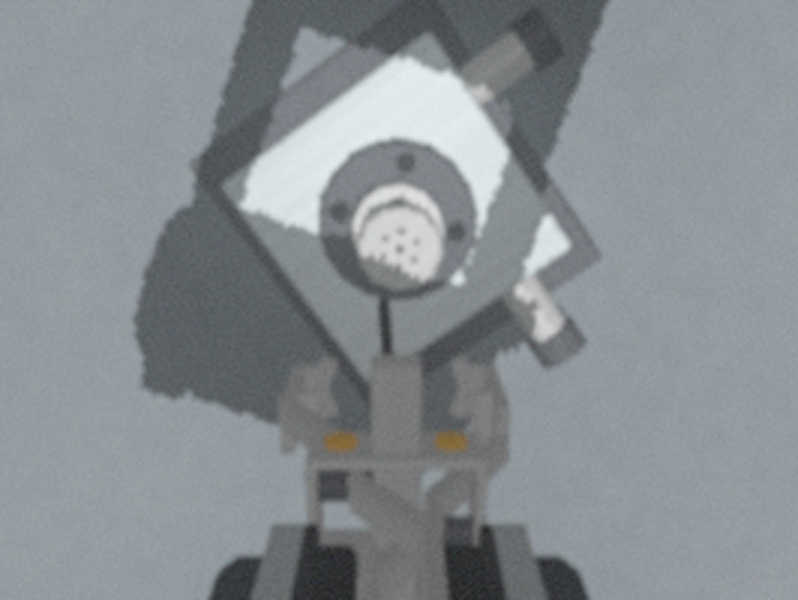

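Emit:
{"fn": "move_arm", "kwargs": {
  "increments": [
    [[-0.04, 0.0184, 0.0494, 0], [0, 0.0368, 0.0988, 0], [0, 0.0368, 0.0988, 0], [0, 0.0368, 0.0988, 0], [0, 0.0368, 0.0988, 0], [0, 0.0368, 0.0988, 0], [0, 0.0368, 0.0988, 0], [0, 0.0368, 0.0988, 0], [0, 0.0368, 0.0988, 0], [0, 0.0368, 0.0988, 0], [0, 0.0368, 0.0988, 0], [0, 0.0368, 0.0988, 0], [0, 0.0368, 0.0988, 0], [0, 0.0368, 0.0988, 0], [0, 0.0368, 0.0988, 0], [0, 0.0368, 0.0988, 0], [0, 0.0368, 0.0988, 0], [0, 0.0368, 0.0988, 0], [0, 0.0368, 0.0988, 0], [0, 0.0368, 0.0988, 0]]
  ],
  "gripper": 0.45
}}

```text
t: 24.6
tool_pos: [0.4959, 0.2034, 0.252]
tool_rot: [-0.966, 1.345, 0.966]
contact_force: [0.5, 0.2, -1.6]
opening: 0.0471
```

Emit:
{"fn": "move_arm", "kwargs": {
  "increments": [
    [[0, 0.0368, 0.0988, 0], [0, 0.0368, 0.0988, 0], [0, 0.0184, 0.0494, 0], [0, 0, 0, 0], [0, 0, 0, 0], [0, 0, 0, 0], [0, 0, 0, 0]]
  ]
}}

```text
t: 25.18
tool_pos: [0.4947, 0.2665, 0.2513]
tool_rot: [-0.965, 1.347, 0.965]
contact_force: [-0.6, 1.2, -2.4]
opening: 0.0467
```

```bash
cat > st.py <<'E'
from h import *
import sys
np.set_printoptions(precision=4,suppress=True)
T=T_tool(); print(T); im=grab("wrist"); C=cloud(im); save(im,sys.argv[1]); Ct=(C-T[:3,3])@T[:3,:3]
for a,b in [(-.02,-.005),(.015,.03),(.03,.04),(.04,.06),(.06,.08),(.08,.1),(.1,.12)]:
    m=(Ct[...,0]>a)&(Ct[...,0]<b)&(abs(Ct[...,1])<.04)&(abs(Ct[...,2])<.05)&(C[...,2]>.118); q=Ct[m]
    if len(q)>5: print(a,b,len(q),"y",q[:,1].min(),q[:,1].max(),"z",q[:,2].min(),q[:,2].max())
m=(Ct[...,0]>.02)&(Ct[...,0]<.06)&(abs(Ct[...,1])>.014)&(abs(Ct[...,1])<.03)&(abs(Ct[...,2])<.02); q=Ct[m]
print("lugs x",np.percentile(q[:,0],[5,25,50,75]),"z",np.percentile(q[:,2],[1,50,99]))
for lo,hi in [(.006,.016),(.1,.116)]:
    m=(C[...,2]>lo)&(C[...,2]<hi)&(abs(C[...,0]-.4945)<.08)&(abs(C[...,1]-.2665)<.08); p=C[m]
    print(lo,len(p),cv2.minAreaRect(p[:,:2].astype(np.float32)*1000))
o=ctrl.get_obs(); print(o["contact_force"],o["opening"],o["t"])
E
python3 st.py w11.png
```

```text
[[ 0.0001 -0.9469  0.3214  0.4947]
 [-0.0004  0.3214  0.9469  0.2665]
 [-1.     -0.0002 -0.0003  0.2513]
 [ 0.      0.      0.      1.    ]]
-0.02 -0.005 3885 y -0.01189663409041739 0.01178448965034175 z -0.03835971387787568 0.03632463392285598
0.015 0.03 639 y -0.008386646325249575 0.007692755108394925 z -0.015533356722446531 0.01651043313819156
0.03 0.04 2719 y -0.027701890567607888 0.02683810684259306 z -0.017359920008326642 0.014456977241899661
0.04 0.06 263 y -0.010479315708615013 0.026714941612426126 z -0.01728216449407455 0.014411138712519134
0.06 0.08 166 y -0.007924494200073491 0.007781082648949541 z -0.015814742263046216 0.012371372715855663
0.08 0.1 242 y -0.00423452500209583 0.007398076824868864 z -0.016512112068511678 0.012586457188828417
0.1 0.12 202 y -0.007188238039334788 0.007381452687290805 z -0.016373519376851116 0.0124014914069073
lugs x [0.0357 0.0363 0.0367 0.0372] z [-0.0057 -0.0013  0.0028]
0.006 6332 ((494.74163818359375, 266.73150634765625), (110.16758728027344, 89.08572387695312), 71.229248046875)
0.1 350 ((491.3660888671875, 267.7250671386719), (33.37435531616211, 40.070350646972656), 72.3232192993164)
[-0.805  -0.3192 -0.8543] 0.047447373657342765 25.2333
```

View pics/w11.png

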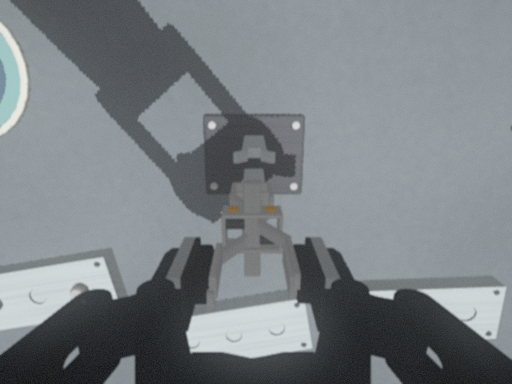

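Emit:
{"fn": "move_arm", "kwargs": {
  "increments": [
    [[0, 0.002, 0.0056, 0], [0.02, 0, 0, 0], [0.04, 0, 0, 0], [0.04, 0, 0, 0], [0.04, 0, 0, 0], [0.04, 0, 0, 0], [0.04, 0, 0, 0], [0.04, 0, 0, 0], [0.04, 0, 0, 0], [0.04, 0, 0, 0], [0.02, 0, 0, 0], [0, 0, 0, 0], [0, 0, 0, 0], [0, 0, 0, 0]]
  ]
}}

```text
t: 26.4
tool_pos: [0.4951, 0.2692, 0.1619]
tool_rot: [-0.966, 1.345, 0.965]
contact_force: [0.3, 0.4, -1.2]
opening: 0.0469
```

Emit:
{"fn": "move_arm", "kwargs": {
  "increments": [
    [[0.008, 0, 0, 0], [0.008, 0, 0, 0], [0.008, 0, 0, 0], [0.008, 0, 0, 0], [0, 0, 0, 0], [0, 0, 0, 0]]
  ]
}}

```text
t: 26.9
tool_pos: [0.4945, 0.269, 0.1529]
tool_rot: [-0.966, 1.346, 0.966]
contact_force: [-0.2, -0.8, -2.4]
opening: 0.0469
```

Emit:
{"fn": "move_arm", "kwargs": {
  "increments": [
    [[0.008, 0, 0, 0], [0.008, 0, 0, 0], [0.008, 0, 0, 0], [0.008, 0, 0, 0], [0, 0, 0, 0], [0, 0, 0, 0]]
  ]
}}

```text
t: 27.4
tool_pos: [0.4945, 0.269, 0.1448]
tool_rot: [-0.966, 1.346, 0.966]
contact_force: [0.6, 0.4, -2.1]
opening: 0.0471
```

Emit:
{"fn": "move_arm", "kwargs": {
  "increments": [
    [[0.006, 0, -0.003, 0], [0.008, 0, 0, 0], [0.008, 0, 0, 0], [0.008, 0, 0, 0], [0, 0, 0, 0], [0, 0, 0, 0]]
  ]
}}

```text
t: 27.9
tool_pos: [0.4943, 0.2683, 0.1374]
tool_rot: [-0.966, 1.346, 0.966]
contact_force: [-0.2, 1.5, -2.5]
opening: 0.0471
```

```bash
python3 f.py
```

```text
[-1.06 -2.27 -1.23] [-0.16 -0.29 -1.52] [0.49445 0.26835 0.13766] 0.047101899119052784 28.05
```

Emit:
{"fn": "move_arm", "kwargs": {
  "increments": [
    [[0.004, 0, 0, 0], [0.004, 0, 0, 0], [0.004, 0, 0, 0], [0, 0, 0, 0], [0, 0, 0, 0]]
  ]
}}

```text
t: 28.47
tool_pos: [0.4948, 0.2685, 0.1366]
tool_rot: [-0.966, 1.345, 0.966]
contact_force: [-4.5, -1.1, 6.4]
opening: 0.0469
```

```bash
python3 f.py; python3 st.py w12.png
```

```text
[7.95 7.9  6.78] [-4.16 -1.62  7.54] [0.49484 0.26851 0.13658] 0.04705945194069794 28.6167
[[ 0.0008 -0.9474  0.32    0.4948]
 [ 0.0001  0.32    0.9474  0.2685]
 [-1.     -0.0007  0.0004  0.1366]
 [ 0.      0.      0.      1.    ]]
-0.02 -0.005 3907 y -0.011523527018515842 0.0119528423683497 z -0.0386486329785502 0.03619406385079774
0.015 0.03 124 y -0.008369305573847647 0.007880014636516577 z -0.015331095087970174 0.016548706511604283
lugs x [0.0242 0.0268 0.0322 0.0367] z [-0.0179 -0.0013  0.0146]
0.006 11407 ((494.3537292480469, 266.8021240234375), (110.30404663085938, 89.55108642578125), 71.13861846923828)
0.1 4051 ((494.3124694824219, 266.656494140625), (33.97923278808594, 53.84919738769531), 71.18219757080078)
[-3.5039 -1.6404  6.3611] 0.04695838426515124 28.6667
```

Emit:
{"fn": "move_arm", "kwargs": {
  "increments": [
    [[-0.004, 0, 0, 0], [0, 0, 0, 0], [0, 0, 0, 0], [0, 0, 0, 0], [0, 0, 0, 0], [0, 0, 0, 0], [0, 0, 0, 0], [0, 0, 0, 0], [0, 0, 0, 0], [0, 0, 0, 0]]
  ],
  "gripper": 0
}}

```text
t: 29.5
tool_pos: [0.4944, 0.2683, 0.1356]
tool_rot: [-0.966, 1.346, 0.966]
contact_force: [0.4, 0.0, 0.1]
opening: 0.0858
```

Emit:
{"fn": "move_arm", "kwargs": {
  "increments": [
    [[-0.02, 0, 0, 0], [-0.04, 0, 0, 0], [-0.06, 0, 0, 0], [-0.06, 0, 0, 0], [-0.06, 0, 0, 0], [-0.06, 0, 0, 0], [-0.06, 0, 0, 0], [-0.04, 0, 0, 0], [0, 0, 0, 0], [0, 0, 0, 0], [0, 0, 0, 0]]
  ]
}}

```text
t: 30.42
tool_pos: [0.4941, 0.2682, 0.2349]
tool_rot: [-0.966, 1.347, 0.966]
contact_force: [-0.2, 1.0, -0.5]
opening: 0.0854
```

```bash
sed -i 's/w[0-9]*.png/w13.png/' w.py; python3 w.py; python3 ej2.py w14.png | grep -v wrist; python3 - <<'E'
from h import *
for n in ["top","scene"]:
    im=grab(n); C=cloud(im)
    for a,lo,hi,b in [("ndl",.045,.08,(.53,.6,-.12,-.07)),("drum",.032,.05,(.55,.62,0,.05)),("bottle",.03,.09,(.66,.74,-.22,-.13))]:
        m=(C[...,2]>lo)&(C[...,2]<hi)&(C[...,0]>b[0])&(C[...,0]<b[1])&(C[...,1]>b[2])&(C[...,1]<b[3]); print(n,a,C[m].mean(0).round(4))
s=grab("scene"); cv2.imwrite("pics/fin.png",np.hstack([cv2.resize(cv2.imread("pics/w13.png"),(400,300)),cv2.resize(s["pixels"][120:270,130:410,::-1],(400,300))]))
E
```

```text
[[-0.0011 -0.9473  0.3202  0.4941]
 [-0.0004  0.3202  0.9473  0.2682]
 [-1.      0.0009 -0.0008  0.2349]
 [ 0.      0.      0.      1.    ]]
base 5846 ((494.85614013671875, 266.54248046875), (110.22016906738281, 90.41374206542969), 71.44993591308594) [0.0116 0.0131 0.0145]
prongs 905 ((494.7445068359375, 266.49505615234375), (33.68996047973633, 46.47842025756836), 71.17098236083984) [0.1042 0.1092 0.113 ]
grips 734 ((494.5713195800781, 266.77410888671875), (55.14268493652344, 16.110946655273438), 71.37897491455078) [0.1474 0.1523 0.1547]
box 1213 ((495.0938720703125, 266.65606689453125), (31.50828742980957, 53.778202056884766), 71.74826049804688) [0.099  0.1006 0.1037]
tweezer_grip 0.96 [190.6, 255.2] [0.4686 0.211  0.0002] [0.565  0.2952 0.1566]
tweezer_box 0.57 [187.5, 252.2] [ 0.4684  0.2033 -0.0001] [0.5691 0.2983 0.1566]
top 0.084 0.008 34 z med 0.0917 circ ((483.4300537109375, -302.9884033203125), 7.597032070159912)
top 0.084 0.018 83 z med 0.0909 circ ((483.161865234375, -300.7330017089844), 12.175902366638184)
top 0.056 0.0145 28 z med 0.0628 circ ((481.8153991699219, -298.99
[... 275 characters left out ...]
32470703125, -303.0162353515625), 6.78277063369751)
scene 0.084 0.018 44 z med 0.0908 circ ((484.13555908203125, -300.2904052734375), 14.506915092468262)
scene 0.056 0.0145 34 z med 0.063 circ ((484.0025634765625, -302.7081298828125), 14.028777122497559)
scene 0.025 0.04 94 z med 0.0297 circ ((483.47943115234375, -303.2734680175781), 39.92601013183594)
scene 0.036 0.026 73 z med 0.0432 circ ((484.39422607421875, -302.05694580078125), 25.307180404663086)
[0.4941 0.2682 0.2348] 30.7167
top ndl [ 0.5624 -0.09    0.0592]
top drum [0.5785 0.0179 0.0359]
top bottle [ 0.6966 -0.1762  0.0555]
scene ndl [ 0.5664 -0.0883  0.0558]
scene drum [0.583  0.02   0.0358]
scene bottle [ 0.7076 -0.1728  0.0533]
```

View pics/fin.png

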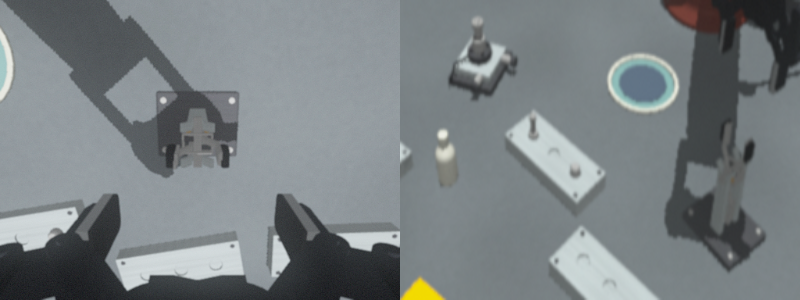

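```bash
python3 -c "
from station import ctrl
print(ctrl.finish_job())"
```

```text
the job is handed in; nothing more can be done
None
```

The cap is on the ejector nose and the tweezers are hanging back in their stand. I handed the job in at about 31 s on the robot's clock; no verdict is reported.

I took the tweezers from the stand and lifted the cap clear of the tray with them; the fingers never went near it. I lowered it over the nose by feel. It pushed the ring down at about 2 N, and I pressed to about 7.5 N, read at the wrist. I then lifted about 5 mm, opened the jaws and rehung the tweezers.

Last checks:
- **Cap height:** the head top stands about 28.6 mm above the shoulder. Fully home would be 29 mm, and the difference is within the depth noise. I did not see the ring itself, so its travel is inferred from this height.
- **Cap position:** the wrist camera put the cap within about 1 mm of the nose axis. The top and scene outlines of the head read up to about 2.9 mm off, but they are coarse, so I went by the wrist view.
- **Tweezers:** seated within about 1 mm of their pick-up pose.
- **Other parts:** the needle holder and drum are within about 1 mm of where they started. I did not measure the bottle the same way at the start, but it looks unmoved.
- **Forces:** the highest wrist readings at the ends of moves, before weight correction, were about 6.5 N when the tips met the tray and 8 N when seating the tweezers.

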